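# Fit the small wheel head to the mini pottery wheel

### The job

Take the small aluminium wheel head with the red dots out of the rack and fit it to the mini pottery wheel: push its keyed shaft into the drive hub, turning it until the keys slip into the slots, and keep pushing against the ejector spring until its shoulder sits flush on the hub. Finish while still gripping the head and pressing it fully home, so that I can tighten the hub's thumbscrew; do not let go, because the spring would lift it out again. Leave everything else on the table where it is.

Things in the scene. Friction and masses are not known exactly. Their poses are not given: they have to be found in the camera images.
- head: the small wheel head to be fitted: bright aluminium, two red dots on top, about 0.24 kg, standing shaft-down in an end hole of the rack. Origin: centre of its round disc, z up. Grip the disc across its smooth rim, in any direction: 60 mm across, 14 mm thick (7 mm above and below the origin). Under it: a boss 44 mm across and 18 mm long, then the shaft; all on the z axis.
- head_shoulder (a point): centre of the shoulder, the boss's flat lower face, 25 mm below the disc's centre. It rests on the rack at first and must finally sit flush on the hub's mouth.
- head_tip (a point): lower end of the head's shaft, 57 mm below the disc's centre and 32 mm below the shoulder. Shaft 18 mm across; its last 8 mm taper to 13 mm at the tip, so it centres itself in the bore.
- head_key (a point): lower end of one of the two equal, opposite keys on the shaft, which lie along the head's x axis (+x and -x, either way round fits): 5 mm wide, 30 mm over both, reaching from the shoulder down to 10 mm above the tip. The red dots on top of the disc lie above the keys.
- hub: the steel drive hub, 52 mm across, upright in the middle of the wheel's blue splash pan. Origin: centre of its flat mouth, 112 mm above the table, z up. Bore 20 mm. The gear motor is unpowered: the hub stands at any angle and turns only with about 0.2 N m. Head home: disc centre 25 mm above this origin; keys still resting on top of the hub: 47 mm. The pan's rim (168 mm across) is 5 mm lower than the mouth.
- hub_slot (a point): one of the two equal, opposite slots in the hub's bore, at the mouth, 13 mm from the centre. The slots lie along the hub's x axis (+x and -x): 8 mm wide, 33 mm from end to end, as deep as the hub, a small red dot beside each end.
- ejector_top (a point): top of the brass spring pin in the bore, 20 mm below the mouth when free. The shaft pushes it down for the last 12 mm; its spring pushes up with 4.5 N at first and 9 N when the head is home, more than the head weighs.
- rack: wooden rack, 240 mm long (its x axis), 60 mm wide, its top 50 mm above the table; origin on the table under its centre. Three round holes, 34 mm across and spaced 75 mm along x; the two wheel heads stand in the two end ones in either order, the middle one is empty. It does not move.
- wheel: the mini pottery wheel's white body, 220 mm (x) by 180 mm (y), 70 mm high, with a round blue splash pan on top and the knob and switch on its -x side; origin on the table under the hub. It does not move. It stands on the robot's left with the rack on the right, or the other way round.
- bighead: the other wheel head, black, 80 mm across, same boss and shaft, in the rack's other end hole; origin at the centre of its disc. Leave it alone.
- browncup: brown ribbed plastic cup standing upside down, 78 mm across, 110 mm high; origin on the table. Leave it alone.
- figure: brown cup with a cream taped top, 78 mm across, 144 mm high; origin on the table. Leave it alone.
- clearcup: clear plastic cup, 64 mm across, 55 mm high; origin on the table. Leave it alone.
- bowl: white plastic bowl, 150 mm across, 55 mm high; origin on the table. Leave it alone.
- tape: cream roll of masking tape lying flat, 84 mm across, 24 mm high; origin on the table. Leave it alone.
- scissors: scissors with red handles lying flat, 170 mm long; origin at the pivot. Leave it alone.
- gluebottle: white glue bottle with an orange cap, 54 mm across, 130 mm high; origin on the table. Leave it alone.
Not all that is in view belongs to the job. What is shaped like the head but blue, brown or pink is not meant.

How it is judged:
On the way, in this order (a step that is already met when the one before it is completed fails the run):
1. the small wheel head has been lifted out of the rack (height (world z) of head above 0.135 m and contact force between head and rack below 0.05 N), for 0.1 s.
2. its shaft stands in the hub with the keys at least 4 mm down in the slots (z of head in the frame of hub below 0.043 m and horizontal distance between head and hub below 0.004 m), for 0.1 s.
At the end, for the whole second after the job is handed in: The small head is fully home and held there: shoulder within 2.5 mm of the hub's top face, centred within 3 mm, upright within 0.06 rad, keys in line with the slots, at rest, gripped by the fingers (over 3 N) and pressed into the hub with more than 6 N (z of head in the frame of hub between 0.022 and 0.0275 m and horizontal distance between head and hub below 0.003 m and angle between head's own z axis and vertical below 0.06 rad and angle between the x axis of head and the x axis of hub, either way round below 0.2 rad and linear speed of head below 0.02 m/s and contact force between the fingers and head above 3 N and contact force between head and hub above 6 N); the arm keeps its last pose, push and grip.
It fails at once if the other, black wheel head is moved by more than 30 mm (distance of bighead from where it was at the start of the episode above 0.03 m).
It fails at once if a cup, bowl, roll of tape, pair of scissors or bottle is moved by more than 30 mm (distance of any of browncup, figure, clearcup, bowl, tape, scissors, gluebottle from where it was at the start of the episode above 0.03 m).
It also fails if it takes over 40 s, if anything falls off the work surface, if the arm or the gripper's body presses on something with over 40 N, if the wrist force passes 120 N, or if a joint passes its speed limit or range.

### The arm

A 6-joint arm with a two-finger parallel gripper is mounted at the origin on the work surface. World frame = base frame: x ahead of the robot, y to its left, z up, the work surface at z = 0. Lengths are in m, angles in rad, forces in N, time in s.
With the tool pointing down it reaches from about 0.25 to 0.775 m from the base axis. Payload 8.9 kg.
Tool frame: the origin (TCP) lies between the finger pads; the fingertips stand 17 mm ahead of it and the grasp point (between the pads) lies 2 mm behind it; z points along the fingers, y is the line along which they close (so a half turn about z gives the same grasp; the last joint's range is limited). The gripper opens to 85 mm and grips with 20 to 120 N. Pads are 22 mm wide; open, the fingers measure 114 mm over their backs; the gripper's body (76 mm by 85 mm) begins 54 mm behind the grasp point. The pads swing forward as they close: fully open they stand 13 mm farther back than shut.
Start: joints at [1.059, 0.291, -0.153, 1.127, 0, 1.431], TCP at [0.191, 0.489, 0.225] pointing down, gripper open.
Joint ranges: [-2.52, 2.52], [-0.91, 1.74], [-1.3, 1.37], [-1.96, 2.02], [-1.52, 1.47], [-3.14, 3.14]. Speed limits (rad/s): [2.22, 2.22, 2.79, 3.14, 3.14, 3.14].

### API

Orientations are given as a unit quaternion [x, y, z, w].
In Python, from rig import bot gives the robot as it stands. The module is installed in compiled form; this text tells all that it offers. Calls block until the motion is done:
- bot.movep(position, orientation): joint-space move of the TCP to a pose.
- bot.servo_line(position, feed=0.15, attitude=None, stop_force=None): straight line of the TCP; attitude=None keeps the orientation; feed is the mean speed in m/s. With stop_force (N) it stops when the force on the tool has changed by that much, and returns True; else False.
- bot.move_j(angles): joint-space move.
- bot.let_go() and bot.grasp(grip_force=None): open the fingers fully, or close them until they stop; grip_force is the grip in N (None keeps the last).
- bot.dwell(seconds).
- bot.inverse_kinematics(position, orientation): joint angles nearest the present ones, or None.
- bot.get_image(name): name is "scene" or "top"; returns the picture (384x512x3 uint8, red, green, blue); there is no depth.
- bot.calibration(name): a dict with "fx", "fy", "cx", "cy" (pixels), "D" ([k1, k2, p1, p2, k3] as OpenCV has them; the pictures are not rectified), "R" (3x3) and "t" (3): a world point X has camera coordinates R X + t. Camera axes: x right, y down, z forward; pixel columns grow to the right and rows downward; lengths in m; the calibration is good to about 2 mm. A picture is of the moment at which its call begins. calibration takes no time and is no camera call.
A pose or a line that the arm cannot do raises bot.IKError and nothing moves.
- bot.finish_job(): hands the job in; it is judged then, once.
Trained networks look in the newest picture that a camera, given by its name, has taken for a name from the list of things; names that differ only in an ending like _2 or _b are one class to them, and where a whole thing is asked for, a point or a joint stands for the part that bears it (a point fixed in the world has none). Each returns a list of dicts, best first, with "confidence" (0 to 1); they miss things now and then, are a little off and sometimes report something else, mostly with a low value. They report only what shows in the picture. A call takes as long as a camera call. They do not tell look-alikes from the thing itself.
- bot.find_in(camera, query): "uv" ([column, row] in pixels, amid what is visible of it).
- bot.pinpoint(camera, query): "uv" ([column, row] in pixels: a listed point, or the origin of a listed thing).
Readings, each from a call of its own:
- bot.current_t(): time.
- bot.current_q(): joint angles.
- bot.current_dq(): joint speeds.
- bot.current_joint_torque(): joint torques, N m.
- bot.current_tcp_pos(): TCP position.
- bot.current_ee_rot(): TCP orientation.
- bot.current_force(): force on the tool from outside, world axes, zero at the start.
- bot.current_torque(): the same for the moment, N m.
- bot.current_gripper_width(): finger opening in m.
- bot.current_grip_force(): force on a finger pad.
Only numpy, scipy, OpenCV 4.12 (cv2) and the standard library are available. Lean on these libraries where they do the work, as an engineer would, in place of code of your own. Each camera call takes 0.05 s, during which the arm holds its last target. There are 200 camera calls.

## Working session

There is one attempt and no reset: what is moved stays moved. The work goes in short steps, each a Python script; the robot and the scene stay as the last script left them, time stands still between calls to the robot, and variables do not carry over. Pictures are saved under pics/ and viewed, at most 10 in all, crops included, and the job is handed in when it is done.

```bash
mkdir -p pics
cat > h.py <<'E'
import numpy as np, cv2
from rig import bot
def K(c):
    return np.array([[c["fx"],0,c["cx"]],[0,c["fy"],c["cy"]],[0,0,1.]])
def ray(name,uv,z):
    c=bot.calibration(name);R=np.array(c["R"]);t=np.array(c["t"])
    p=cv2.undistortPoints(np.array([[uv]],float),K(c),np.array(c["D"],float)).ravel()
    d=R.T@np.array([p[0],p[1],1]);o=-R.T@t
    return o+d*(z-o[2])/d[2]
def proj(name,X):
    c=bot.calibration(name)
    return cv2.projectPoints(np.array(X,float).reshape(-1,1,3),cv2.Rodrigues(np.array(c["R"]))[0],np.array(c["t"],float),K(c),np.array(c["D"],float))[0].reshape(-1,2)
def save(im,n): cv2.imwrite("pics/"+n+".png",im[:,:,::-1])
E
python3 - <<'E'
from h import *
np.set_printoptions(precision=4,suppress=True)
ims={n:bot.get_image(n) for n in("scene","top")}
for n in ims: save(ims[n],n); c=bot.calibration(n); print(n,-np.array(c["R"]).T@np.array(c["t"]),c["fx"])
for n in ims:
  for q,z in(("head",.075),("head_key",.028),("hub",.112),("hub_slot",.112),("bighead",.075),("rack",0),("wheel",0)):
    for r in bot.pinpoint(n,q)[:3]: print(n,q,np.round(r["uv"],1),round(r["confidence"],2),ray(n,r["uv"],z))
E
```

```text
scene [ 1.1464 -0.0941  1.0197] 395.10299355762317
top [0.3147 0.0209 1.4318] 365.96007917332946
scene head [134.7 219.3] 0.91 [ 0.5356 -0.3234  0.075 ]
scene head [194.2 177.6] 0.62 [ 0.4107 -0.148   0.075 ]
scene head [208.9 208.8] 0.6 [ 0.5279 -0.1131  0.075 ]
scene head_key [136.7 222.9] 0.87 [ 0.5185 -0.3286  0.028 ]
scene head_key [196.9 184.1] 0.79 [ 0.4007 -0.1438  0.028 ]
scene head_key [171.7 218.7] 0.72 [ 0.5173 -0.2256  0.028 ]
scene hub [243.7 186. ] 0.73 [ 0.4882 -0.008   0.112 ]
scene hub [319.9 189.1] 0.56 [0.5275 0.2057 0.112 ]
scene hub_slot [324.9 190.7] 0.85 [0.5349 0.2186 0.112 ]
scene hub_slot [174.  203.1] 0.44 [ 0.5207 -0.2067  0.112 ]
scene rack [397.1 231.3] 0.69 [0.6357 0.4398 0.    ]
scene rack [174.6 241.2] 0.67 [ 0.5779 -0.2233  0.    ]
scene wheel [316.5 210.4] 0.73 [0.5287 0.2127 0.    ]
scene wheel [115.4 183.7] 0.69 [ 0.3427 -0.408   0.    ]
scene wheel [263.2 287.3] 0.6 [0.7522 0.0103 0.    ]
top head [289.7 220.2] 0.78 [ 0.4108 -0.1477  0.075 ]
top head [280.7 191.5] 0.74 [ 0.5186 -0.116   0.075 ]
top head [337.5 188.1] 0.74 [ 0.5313 -0.3307  0.075 ]
top hub [192.4 185.9] 0.73 [0.534  0.2099 0.112 ]
top hub_slot [189.3 185.5] 0.43 [0.5355 0.2213 0.112 ]
top bighead [311.3 156.4] 0.77 [ 0.6539 -0.2352  0.075 ]
top bighead [311.7 195.9] 0.29 [ 0.5017 -0.2323  0.075 ]
top rack [309.7 179.2] 0.63 [ 0.5793 -0.2402  0.    ]
top wheel [198.7 192.4] 0.78 [0.5266 0.2006 0.    ]
top wheel [134.5 200.6] 0.48 [0.4944 0.4516 0.    ]
```

View pics/top.png

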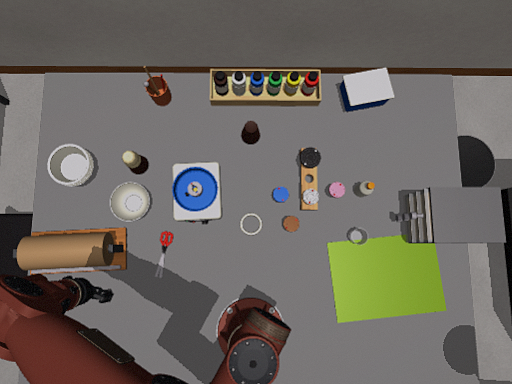

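View pics/scene.png

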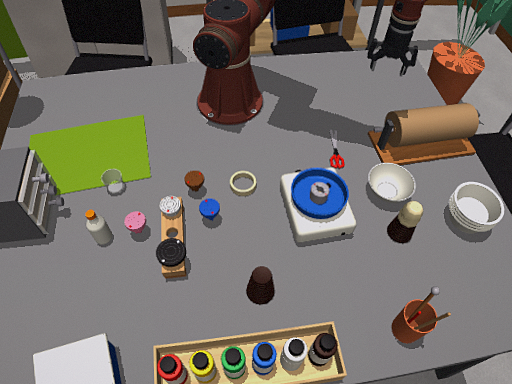

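The top view shows the rack at about (310,178) with the aluminium head at (310,197) and the black head at (310,157). The hub is at (195,189). In the scene view the head is at (171,206) and the hub at (320,190). The networks mostly reported the blue, brown and pink look-alikes. I'll zoom in.

Run:
```python
from h import *
np.set_printoptions(precision=4,suppress=True)
t=cv2.imread("pics/top.png");s=cv2.imread("pics/scene.png")
def cr(im,u,v): return cv2.resize(im[v-18:v+18,u-24:u+24],(400,300),interpolation=cv2.INTER_CUBIC)
cv2.imwrite("pics/z1.png",np.vstack([np.hstack([cr(t,310,197),cr(t,195,188)]),np.hstack([cr(s,171,208),cr(s,320,190)])]))
# segmentation: red dots & bright disc
for n,im,(u,v),z in(("top",t,(310,197),.082),("scene",s,(171,206),.082),("top",t,(195,188),.112),("scene",s,(320,190),.112)):
  for y in range(v-14,v+15):
    for x in range(u-14,u+15):
      b,g,r=map(int,im[y,x])
      if r>g+35 and r>b+35 and abs(g-b)<30: print(n,x,y,(r,g,b),ray(n,(x,y),z)[:2])
```

```text
top 312 190 (164, 39, 34) [ 0.523  -0.2327]
top 313 190 (174, 115, 121) [ 0.523  -0.2365]
top 312 191 (170, 111, 110) [ 0.5193 -0.2326]
top 309 201 (167, 116, 117) [ 0.4816 -0.2203]
top 309 202 (180, 35, 27) [ 0.4778 -0.2202]
top 310 202 (185, 132, 133) [ 0.4778 -0.2239]
top 309 203 (144, 100, 103) [ 0.4741 -0.2201]
scene 171 196 (204, 146, 144) [ 0.4741 -0.2183]
scene 172 196 (209, 137, 135) [ 0.4745 -0.2154]
scene 171 197 (234, 80, 76) [ 0.4777 -0.2184]
scene 172 197 (238, 53, 47) [ 0.478  -0.2155]
scene 171 198 (208, 106, 104) [ 0.4812 -0.2185]
scene 172 198 (194, 60, 58) [ 0.4816 -0.2156]
scene 167 209 (194, 154, 157) [ 0.5176 -0.2308]
scene 167 210 (220, 87, 84) [ 0.521  -0.2308]
scene 168 210 (203, 7, 5) [ 0.5213 -0.228 ]
scene 166 211 (232, 195, 195) [ 0.524  -0.2337]
scene 167 211 (229, 74, 72) [ 0.5243 -0.2309]
scene 168 211 (232, 66, 63) [ 0.5247 -0.2281]
top 191 183 (168, 91, 91) [0.5448 0.2153]
top 192 183 (189, 137, 130) [0.5448 0.2116]
top 191 184 (146, 104, 101) [0.5411 0.2152]
top 198 193 (178, 138, 139) [0.5078 0.1891]
top 198 194 (127, 86, 83) [0.5041 0.189 ]
scene 314 184 (180, 84, 75) [0.5076 0.1931]
scene 315 184 (193, 121, 118) [0.508 0.196]
scene 325 193 (203, 124, 129) [0.5427 0.2169]
scene 326 193 (201, 149, 155) [0.5431 0.2197]
scene 325 194 (219, 135, 138) [0.5461 0.216 ]
scene 326 194 (194, 124, 129) [0.5465 0.2189]
```

View pics/z1.png

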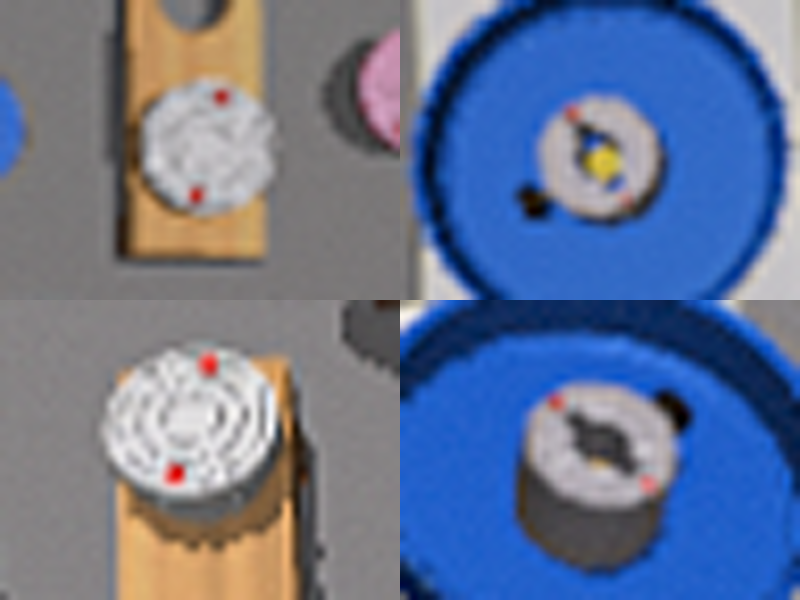

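```bash
cat >> h.py <<'E'
def dq(psi): return [np.cos(psi/2),np.sin(psi/2),0,0]
H=np.array([.500,-.2255]);HA=-.287; U=np.array([.5255,.204]);UA=.578
E
python3 - <<'E'
from h import *
np.set_printoptions(precision=3,suppress=True)
print(bot.current_ee_rot(), bot.current_t())
for k in range(-6,7):
  p=k*np.pi/6
  a=bot.inverse_kinematics([*H,.074],dq(p)); b=bot.inverse_kinematics([*U,.134],dq(p+UA-HA))
  print(round(p,2),a,b)
E
```

```text
[0.185 0.983 0.    0.   ] 0.8
-3.14 [-0.557  0.465 -0.32   0.786  0.    -0.557] [ 0.241  0.429 -0.2    0.943  0.    -0.624]
-2.62 [-0.557  0.465 -0.32   0.786  0.    -1.081] [ 0.241  0.429 -0.2    0.943  0.    -1.148]
-2.09 [-0.557  0.465 -0.32   0.786  0.    -1.604] [ 0.241  0.429 -0.2    0.943  0.    -1.672]
-1.57 [-0.557  0.465 -0.32   0.786  0.    -2.128] [ 0.241  0.429 -0.2    0.943  0.    -2.195]
-1.05 [-0.557  0.465 -0.32   0.786  0.    -2.651] [ 0.241  0.429 -0.2    0.943  0.    -2.719]
-0.52 [-0.557  0.465 -0.32   0.786  0.     3.108] [ 0.241  0.429 -0.2    0.943  0.     3.041]
0.0 [-0.557  0.465 -0.32   0.786  0.     2.585] [ 0.241  0.429 -0.2    0.943  0.     2.517]
0.52 [-0.557  0.465 -0.32   0.786  0.     2.061] [ 0.241  0.429 -0.2    0.943  0.     1.994]
1.05 [-0.557  0.465 -0.32   0.786  0.     1.537] [ 0.241  0.429 -0.2    0.943  0.     1.47 ]
1.57 [-0.557  0.465 -0.32   0.786  0.     1.014] [ 0.241  0.429 -0.2    0.943  0.     0.946]
2.09 [-0.557  0.465 -0.32   0.786  0.     0.49 ] [ 0.241  0.429 -0.2    0.943  0.     0.423]
2.62 [-0.557  0.465 -0.32   0.786  0.    -0.033] [ 0.241  0.429 -0.2    0.943  0.    -0.101]
3.14 [-0.557  0.465 -0.32   0.786  0.    -0.557] [ 0.241  0.429 -0.2    0.943  0.    -0.624]
```

Run:
```python
from h import *
np.set_printoptions(precision=4,suppress=True)
p=HA+np.pi
bot.movep([.42,.05,.28],dq(p)); bot.movep([*H,.16],dq(p))
print(bot.current_force())
print(bot.servo_line([*H,.074],feed=.08,stop_force=8), bot.current_tcp_pos())
bot.grasp(grip_force=60); print(bot.current_gripper_width(),bot.current_grip_force(),bot.current_force(),bot.current_torque())
bot.servo_line([*H,.18],feed=.08)
print(bot.current_force(),bot.current_gripper_width(),bot.current_t())
bot.servo_line([*H,.22]); save(bot.get_image("scene"),"lift")
im=cv2.imread("pics/lift.png")
u,v=proj("scene",[*H,.22])[0].astype(int); cv2.imwrite("pics/lz.png",cv2.resize(im[v-45:v+45,u-60:u+60],(800,600),interpolation=cv2.INTER_CUBIC)); print(u,v)
```

```text
[-0.2475 -0.0008 -0.1808]
False [ 0.5004 -0.2257  0.0745]
0.00041731030216466417 7.719669184880331 [-0.1017  1.2361 15.8665] [ 0.2047 -0.0377  0.0201]
[ 0.0385  0.0933 -0.2123] 0.00025161078054619364 7.2583
160 173
```

View pics/lz.png

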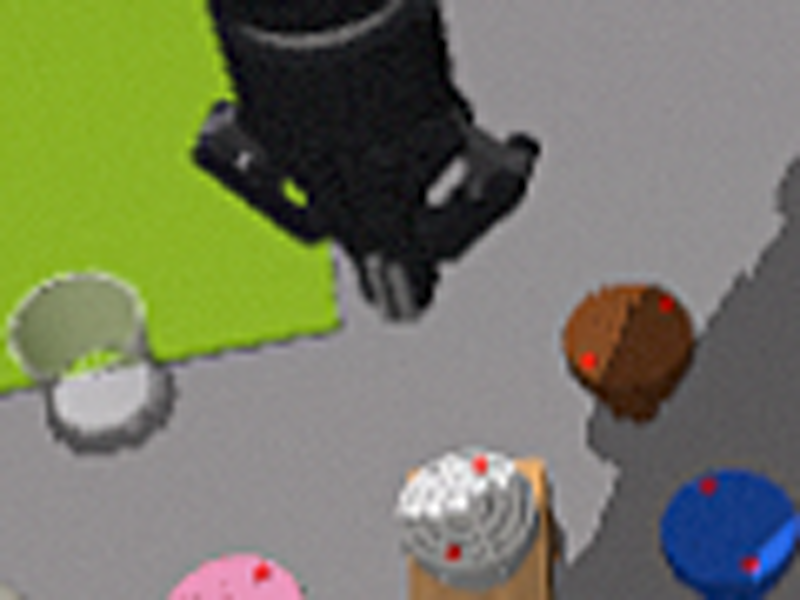

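The fingers slipped off over the top. The head is still seated in the rack, at about (465,510) in the crop. With the fingers 60 mm apart, the pads sit farther back than when shut, so I need to grip lower. I'll measure again and retry.

```bash
cat >> h.py <<'E'
def dots(n,uv,z,r=14,thr=35):
    im=bot.get_image(n).astype(int); u,v=map(int,np.round(uv))
    w=im[...,0]-np.maximum(im[...,1],im[...,2]); m=np.zeros_like(w); m[v-r:v+r+1,u-r:u+r+1]=1
    w=np.where((m>0)&(w>thr)&(abs(im[...,1]-im[...,2])<30),w,0)
    k,l=cv2.connectedComponents((w>0).astype(np.uint8))
    out=[]
    for i in range(1,k):
        y,x=np.where(l==i); ww=w[y,x]; out.append(np.r_[ray(n,((x*ww).sum()/ww.sum(),(y*ww).sum()/ww.sum()),z)[:2],ww.sum()])
    return np.array(sorted(out,key=lambda a:-a[2])[:2])
E
python3 - <<'E'
from h import *
np.set_printoptions(precision=4,suppress=True)
bot.let_go(); bot.movep([.38,.0,.28],dq(HA+np.pi))
for n in("top","scene"):
  for P,z in(([*H,.082],.082),([*U,.112],.112)):
    d=dots(n,proj(n,P)[0],z); print(n,d[:,:2].mean(0),np.linalg.norm(d[0,:2]-d[1,:2]),np.arctan2(*(d[0]-d[1])[1::-1]),d.tolist())
print(bot.current_t())
E
```

```text
top [ 0.5   -0.227] 0.0461005237806739 2.852854127767513 [[0.4779134196209185, -0.2204017339463043, 330.0], [0.5221055584817043, -0.23352854451709826, 245.0]]
top [0.5249 0.2016] 0.04548179913204739 0.5849280303315246 [[0.5438344876267917, 0.21414750466582022, 177.0], [0.5059139545809582, 0.1890352123409893, 81.0]]
scene [ 0.5005 -0.2232] 0.046069633718803626 -0.2823290847278234 [[0.5226367138138991, -0.22961366099778283, 725.0], [0.4783910148330316, -0.21677897079196995, 709.0]]
scene [0.5263 0.206 ] 0.04362221348678376 0.5623064395329863 [[0.5447158680189393, 0.21761508454282735, 267.0], [0.5078102666507404, 0.19435838449449444, 171.0]]
9.7333
```

Run:
```python
from h import *
np.set_printoptions(precision=4,suppress=True)
p=HA+np.pi
bot.movep([*H,.14],dq(p))
print(bot.servo_line([*H,.066],feed=.08,stop_force=8), bot.current_tcp_pos())
bot.grasp(grip_force=60); w=bot.current_gripper_width(); print(w,bot.current_grip_force(),bot.current_force(),bot.current_torque())
if w>.05:
  bot.servo_line([*H,.15],feed=.1)
  print(bot.current_force(),bot.current_gripper_width(),bot.current_t())
  bot.servo_line([*H,.20]); bot.dwell(.2);save(bot.get_image("scene"),"lift2")
  im=cv2.imread("pics/lift2.png")
  u,v=proj("scene",[*H,.22])[0].astype(int); cv2.imwrite("pics/lz2.png",cv2.resize(im[v-45:v+45,u-60:u+60],(800,600),interpolation=cv2.INTER_CUBIC)); print(u,v)
```

```text
False [ 0.5003 -0.2257  0.0664]
0.05626516456568265 61.22570872306824 [-3.1796  2.2963 11.5926] [0.345  0.6467 0.01  ]
[ 0.2099 -0.2914 -2.3032] 0.05654667002554367 13.325
160 173
```

View pics/lz2.png

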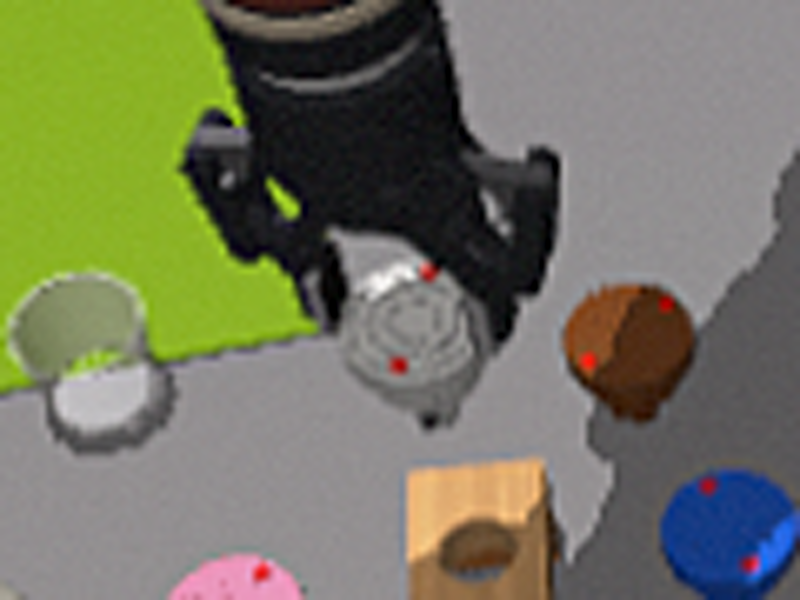

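Run:
```python
from h import *
np.set_printoptions(precision=4,suppress=True)
for q in("head","head_tip","head_shoulder","head_key"):
  bot.get_image("scene")
  for r in bot.pinpoint("scene",q)[:4]: print(q,np.round(r["uv"],1),round(r["confidence"],2))
for z in(.205,.216,.225):
  d=dots("scene",(162,176),z,12); print(z,d[:,:2].mean(0),np.linalg.norm(d[0,:2]-d[1,:2]),np.arctan2(*(d[0]-d[1])[1::-1]),d.tolist())
H0=[.5003,-.2257]
print("expected centre,tip,shoulder",proj("scene",[[*H0,.209],[*H0,.209-.057],[*H0,.184]]), bot.current_torque(),bot.current_force(),bot.current_tcp_pos(),bot.current_t())
```

```text
head [210.8 206.3] 0.8
head [161.3 176.3] 0.79
head [193.8 177.9] 0.7
head [132.3 220.5] 0.57
head_tip [167.1 194.4] 0.86
head_tip [209.4 216.5] 0.86
head_tip [139.2 231. ] 0.81
head_tip [385.8 190.3] 0.64
head_shoulder [163.6 182.3] 0.93
head_shoulder [195.1 184.6] 0.83
head_shoulder [136.3 225.6] 0.71
head_shoulder [207.8 215.9] 0.55
head_key [211.8 220.4] 0.89
head_key [139.6 224.7] 0.81
head_key [200.  184.9] 0.7
head_key [164.4 193.3] 0.54
0.205 [ 0.4929 -0.2249] 0.04571085844396514 -0.281079353387157 [[0.5148399454507521, -0.2312545024135281, 665.0], [0.4709229368223117, -0.2185746391329674, 506.0]]
0.216 [ 0.5017 -0.2231] 0.04509481024831299 -0.28055399623511623 [[0.5233470859126841, -0.22938911716200197, 668.0], [0.48001538394911025, -0.21690290411434954, 514.0]]
0.225 [ 0.5089 -0.2217] 0.04458422751620487 -0.28089129940371965 [[0.5303001537274442, -0.22787728037090302, 673.0], [0.4874632382200166, -0.21551799183853898, 513.0]]
expected centre,tip,shoulder [[161.0151 176.617 ]
 [164.6077 189.4442]
 [162.627  182.3824]] [0.0498 0.0375 0.0178] [-0.3472  0.6639 -1.364 ] [ 0.5    -0.2255  0.2   ] 14.6083
```

The head is out and upright, and its position agrees with the measurements. The red dots are at (164,169) and (160,183), and the rack hole below is empty. Next I'll carry it above the hub and compare both in the same image.

Run:
```python
from h import *
np.set_printoptions(precision=4,suppress=True)
p=HA+np.pi+.857
bot.servo_line([*H,.215]); bot.movep([.525,.2037,.215],dq(p)); bot.servo_line([.525,.2037,.19],feed=.1)
bot.dwell(.2)
uv=proj("scene",[.525,.2037,.206])[0]
d=dots("scene",uv,.206,14); print(d[:,:2].mean(0),np.linalg.norm(d[0,:2]-d[1,:2]),np.arctan2(*(d[0]-d[1])[1::-1]),d.tolist())
im=bot.get_image("scene");u,v=uv.astype(int)
cv2.imwrite("pics/hz.png",cv2.resize(im[v-35:v+55,u-60:u+60,::-1],(800,600),interpolation=cv2.INTER_CUBIC)); print(u,v)
print(bot.current_force(),bot.current_gripper_width(),bot.current_t(),bot.current_q())
```

```text
[0.5322 0.2285] 0.03628728888053362 2.4027944049611527 [[0.5187721535490956, 0.2407502838658745, 2429.0], [0.5455985606605978, 0.21631442464653777, 562.0]]
324 167
[-0.2249  0.4091 -2.1734] 0.056754615909149285 17.1417 [ 0.2403  0.3836 -0.1122  1.0742 -0.     -0.3297]
```

View pics/hz.png

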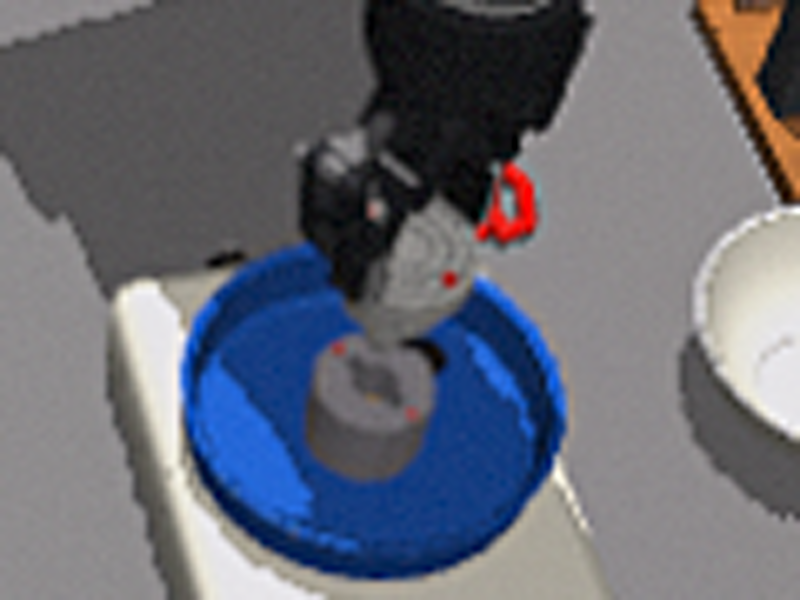

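Run:
```python
from h import *
np.set_printoptions(precision=4,suppress=True)
P=[.525,.2037]
E=proj("scene",[[*P,.206],[*P,.199],[*P,.174],[*P,.142]]); print("exp top,centre,shoulder,tip",E.tolist(), ((E-[264,132])*6.667).tolist())
print(ray("scene",(320.25,163.5),.206), ray("scene",(264+450/6.667,132+280/6.667),.206))
im=bot.get_image("scene")
for q in("head","head_shoulder","head_tip","head_key","hub"):
  print(q,[(np.round(r["uv"],1).tolist(),round(r["confidence"],2)) for r in bot.pinpoint("scene",q) if np.hypot(*(np.array(r["uv"])-[323,175]))<30])
bot.get_image("top")
for q in("head","head_shoulder","head_tip","hub"):
  print(q,[(np.round(r["uv"],1).tolist(),round(r["confidence"],2)) for r in bot.pinpoint("top",q) if np.hypot(*(np.array(r["uv"])-[192,188]))<20])
print(bot.current_torque())
cv2.imwrite("pics/hz2.png",cv2.resize(im[155:205,294:354,::-1],(780,600)[:2],interpolation=cv2.INTER_CUBIC))
```

```text
exp top,centre,shoulder,tip [[324.42409510331146, 167.7791075621031], [323.99544062511245, 169.42149977067754], [322.4987903077719, 175.14731424839775], [320.6580686167663, 182.1712661155113]] [[402.84744205377746, 238.53931011654132], [399.9896026476247, 249.48913897110717], [390.01143498191533, 287.6631440940678], [377.7393434679808, 334.49183119211375]]
[0.5092 0.1962 0.206 ] [0.5479 0.2171 0.206 ]
head [([323.7, 166.8], 0.63)]
head_shoulder [([323.4, 175.5], 0.5)]
head_tip [([325.2, 185.1], 0.47)]
head_key [([324.6, 185.1], 0.79), ([322.6, 173.4], 0.31)]
hub [([315.1, 186.1], 0.87)]
head [([191.0, 183.1], 0.6)]
head_shoulder [([194.8, 185.7], 0.52)]
head_tip []
hub [([194.6, 187.4], 0.62)]
[0.0404 0.0348 0.0199]
```

View pics/hz2.png

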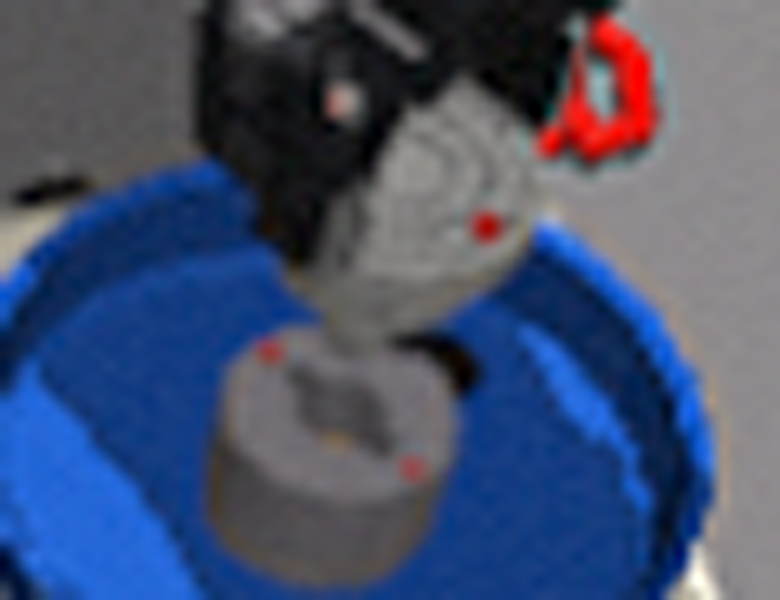

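The picture shows the head hanging just above the hub. The shaft tip is near (360,345), over the mouth, and the dots are in line with the slots. I'll lower it under force watch.

Run:
```python
from h import *
np.set_printoptions(precision=4,suppress=True)
s=bot.servo_line([.5242,.2037,.165],feed=.08,stop_force=6); print(s,bot.current_tcp_pos())
s=bot.servo_line([.5242,.2037,.138],feed=.03,stop_force=6); print(s,bot.current_tcp_pos(),bot.current_force(),bot.current_torque(),bot.current_t())
```

```text
False [0.524  0.2037 0.1648]
True [0.5245 0.2041 0.1381] [ 0.2719 -0.1874  2.9962] [ 0.064  -0.1188 -0.03  ] 19.075
```

The keys are in: the TCP is at 0.138, below the 0.150 it would have with the keys resting on the hub, and the spring is starting to push back. Now I'll press it home.

Run:
```python
from h import *
np.set_printoptions(precision=4,suppress=True)
bot.grasp(grip_force=90)
p=bot.current_tcp_pos(); print(p,bot.current_force())
s=bot.servo_line([p[0],p[1],.120],feed=.02,stop_force=28); bot.dwell(.4)
for i in range(3):
  print(s,bot.current_tcp_pos(),bot.current_force(),bot.current_torque(),bot.current_gripper_width(),bot.current_grip_force(),bot.current_t()); bot.dwell(.2)
im=bot.get_image("scene")
cv2.imwrite("pics/end.png",cv2.resize(im[155:205,294:354,::-1],(780,600),interpolation=cv2.INTER_CUBIC))
```

```text
[0.5244 0.2041 0.1378] [1.0753 0.0796 4.4395]
True [0.525  0.2045 0.1297] [-0.8768  0.317   7.6313] [-0.0132  0.3037 -0.0301] 0.05506896327814132 94.48508977890015 20.2417
True [0.525  0.2045 0.1297] [-1.4157 -0.6607  8.4683] [-0.0464  0.2986  0.0078] 0.05490916020454949 94.48532581329346 20.4417
True [0.525  0.2045 0.1297] [-0.347  -0.2947  7.5465] [-0.047   0.2522  0.0041] 0.05486705437319248 94.48595523834229 20.6417
```

View pics/end.png

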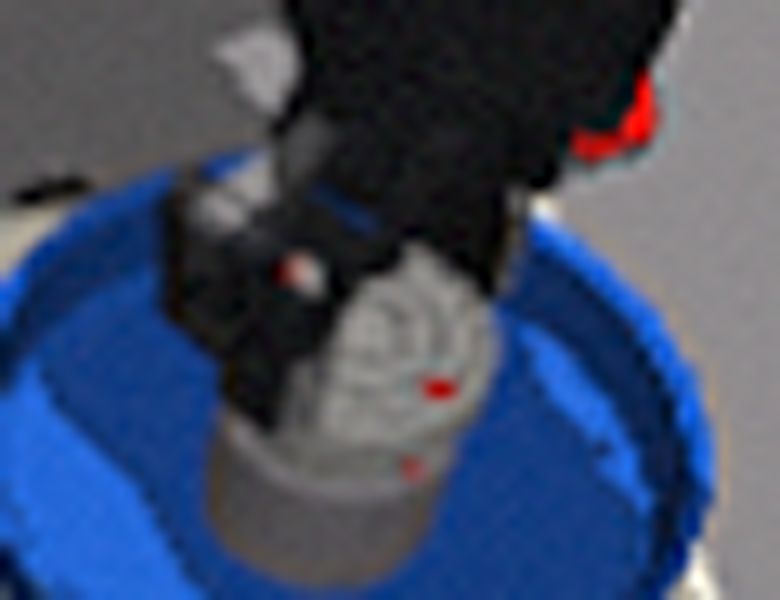

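The shoulder appears seated on the hub, but the push relaxed to about 10 N, close to the spring force alone. I'll increase it in small steps.

Run:
```python
from h import *
np.set_printoptions(precision=4,suppress=True)
z=.1297
for i in range(8):
  z-=.001
  bot.servo_line([.525,.2045,z],feed=.01); bot.dwell(.3)
  f=np.mean([bot.current_force() for _ in range(5)],0)
  print(round(z,4),bot.current_tcp_pos(),f,bot.current_torque(),bot.current_gripper_width(),bot.current_t())
  if f[2]>27: break
```

```text
0.1287 [0.525  0.2045 0.1296] [-2.7498 -1.2312 15.2662] [-0.271   0.5106 -0.039 ] 0.055403016856175394 21.4417
0.1277 [0.5251 0.2045 0.1295] [-5.7195 -2.2994 24.201 ] [-0.4968  1.2249  0.0107] 0.05512986991103792 21.9917
0.1267 [0.5251 0.2046 0.1294] [-8.4268 -2.739  33.1293] [-0.6425  2.0047 -0.0271] 0.05449770987723172 22.5417
```

Run:
```python
from h import *
np.set_printoptions(precision=4,suppress=True)
bot.servo_line([.525,.2045,.1275],feed=.01)
for i in range(3):
  bot.dwell(.4); f=np.mean([bot.current_force() for _ in range(5)],0); print(bot.current_tcp_pos(),f,bot.current_torque(),bot.current_gripper_width(),bot.current_grip_force())
im=bot.get_image("scene")
for q in("head","head_shoulder","hub"): print(q,[np.round(r["uv"],1).tolist() for r in bot.pinpoint("scene",q) if np.hypot(*(np.array(r["uv"])-[321,183]))<25])
print(proj("scene",[[.5256,.2045,.137],[.5256,.2045,.112]]),bot.current_t())
cv2.imwrite("pics/end2.png",cv2.resize(im[155:205,294:354,::-1],(780,600),interpolation=cv2.INTER_CUBIC))
```

```text
[0.5251 0.2045 0.1295] [-5.9419 -2.3871 26.4088] [-0.484   1.3944  0.0102] 0.05513115512799514 96.9452977180481
[0.5251 0.2045 0.1295] [-6.8285 -2.6684 26.0047] [-0.5268  1.3734 -0.0398] 0.05523577331453581 96.94493651390076
[0.5251 0.2045 0.1295] [-6.601  -2.3008 25.7643] [-0.5767  1.4289 -0.021 ] 0.0552123598662959 96.94515466690063
head [[320.8, 183.1]]
head_shoulder [[320.0, 184.8]]
hub [[316.1, 187.4]]
[[320.7054 183.3799]
 [319.3262 188.6025]] 24.1917
```

View pics/end2.png

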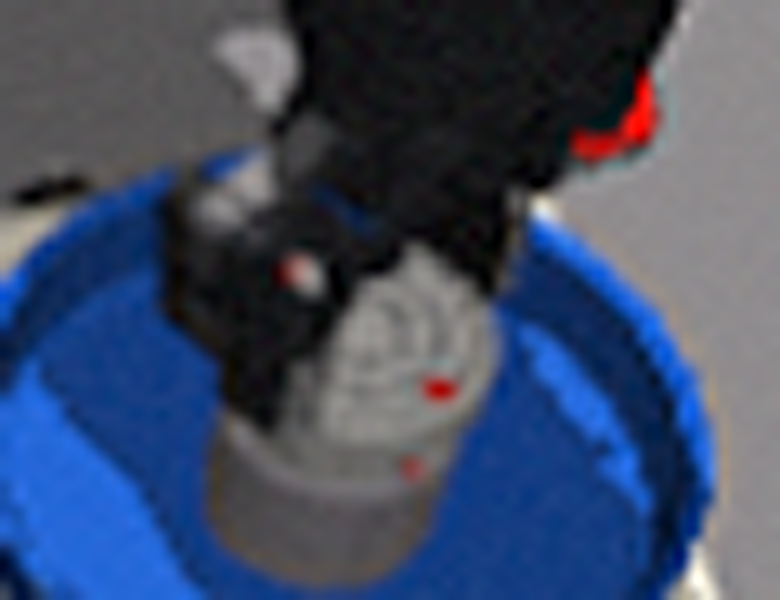

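The head sits flush on the hub with no gap. Its centre is at (320.8,183.1) where I expected (320.7,183.4), and the push is steady at about 26 N.

```bash
python3 -c "
from rig import bot
print(bot.finish_job())"
```

```text
the job is handed in; nothing more can be done
None
```

I fitted the small wheel head into the hub and handed in the job with the arm still gripping it and pressing it down with about 26 N. In the last picture it looked fully home, but the hand-in returned no verdict.

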